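# Stow the bench mallet and fold its hook

## Robot

A 6-joint arm with a two-finger parallel gripper is mounted at the origin on the work surface. World frame = base frame: x ahead of the robot, y to its left, z up, the work surface at z = 0. Lengths are in m, angles in degrees, forces in N, time in s.
With the tool pointing down it reaches from about 0.3 to 0.75 m from the base axis. Payload 8.5 kg.
Tool frame: the origin (TCP) lies midway between the tips of the shut fingers; the grasp point (between the pads) lies 19 mm behind it (env.tcp_to_grasp is the z of the grasp point in the tool frame, in m); z points along the fingers, y is the line along which they close (so a half turn about z gives the same grasp; the last joint's range is limited). The gripper opens to 85 mm and grips with 20 to 120 N. Pads are 22 mm wide; open, the fingers measure 114 mm over their backs; the gripper's body (76 mm by 85 mm) begins 54 mm behind the grasp point. The pads swing forward as they close: fully open they stand 13 mm farther back than shut.
Start: joints at [-87.966, 21.807, 74.336, -0, 83.858, -12.336], TCP at [0.136, -0.533, 0.231] pointing down, gripper open.
Joint ranges: [-178.18, 178.18], [-50.72, 133.34], [12.68, 142.11], [-81.47, 261.47], [9.98, 163.14], [-165.26, 165.26]. Speed limits (degrees/s): [136.94, 136.94, 180, 180, 180, 180].

## Interface

Orientations are given as a 3x3 rotation matrix whose columns are the frame's x, y, z axes.
In Python, from rig import env, imaging, job, models gives the robot as it stands. The module is installed in compiled form; this text tells all that it offers.
- The arm moves only by the tool jog_arm, never from a script. Its argument "plan" is text: rows parted by semicolons, each of 7 numbers parted by spaces: the turn, a rotation vector about the tool's x, y, z in degrees, then the shift along the tool's x, y, z in cm, then the closure in counts, from 0 (fully open) to 255 (shut). In form: rx ry rz x y z claw; .... A call has 1 to 10 rows; each row shifts and turns the commanded pose from where the row before left it, along the tool's axes as they then stand; what a row does not reach is not made up. A row lasts 1/12 s, in which the tool goes at most 41.7 mm and 7.16 degrees, less where a joint would pass 70% of its speed; a pose out of reach is approached as far as the arm can. A call with a gripper value outside its range is refused whole. The fingers move at their own pace and stop on an object; "grip_force" is the grip in N (left out, the last holds). Time passes only in rows, so rows that do not move let the fingers close. It gives the time, the measured TCP pose, the force, the opening and the grip force at its end, in the units of the state.
- env.observe(): the state, without advancing time (a new reading comes with each control period).
- imaging.get_image(name): name is "side" or "top"; returns a dict with "pixels" (384x512x3 uint8, red, green, blue), "depth" (384x512 float32, m along the optical axis (not along the pixel's ray), 0 where there is no reading), "fov_y" (degrees; the focal length in pixels is half the picture's height over the tangent of half this angle, whatever the lens; pixels are square), "cx", "cy" (the principal point, pixels), "world_from_camera" (4x4, takes a point from camera to world coordinates). Camera axes: x right, y down, z forward; pixel columns grow to the right and rows downward; lengths in m; the calibration is good to about 2 mm. A picture is of the moment at which its call begins.
- job.close_job(): hands the job in; it is judged then, once.
Trained networks look in the newest picture that a camera, given by its name, has taken for a name from the list of things; names that differ only in an ending like _2 or _b are one class to them, and where a whole thing is asked for, a point or a joint stands for the part that bears it (a point fixed in the world has none). Each returns a list of dicts, best first, with "confidence" (0 to 1); they miss things now and then, are a little off and sometimes report something else, mostly with a low value. They report only what shows in the picture. A call takes as long as a camera call. They do not tell look-alikes from the thing itself.
- models.outline_of(camera, query): "region" (384x512 bool, what is visible of it) and "bbox" ([centre column, centre row, width, height] in pixels, round what is visible of it).
- models.tip_of(camera, query): "at" ([column, row] in pixels: a listed point, or the origin of a listed thing).
The state is a dict: "time_s": time; "q": joint angles; "qvel": joint speeds; "joint_efforts": joint torques, N m; "position": TCP position; "tool_rot": TCP orientation; "ft_force": force on the tool from outside, world axes, zero at the start; "wrist_torque": the same for the moment, N m; "grip_width": finger opening in m; "gripper_force": force on a finger pad.
Only numpy, scipy, OpenCV 4.12 (cv2) and the standard library are available. Lean on these libraries where they do the work, as an engineer would, in place of code of your own. Each camera call takes 0.05 s, during which the arm holds its last target. There are 200 camera calls.

## Task

Take the mallet off the folding hook on the white panel and lower it gently, handle first, down through the ring of the ring stand until it hangs there upright by its head, and let go of it there rather than letting it fall in. Then fold the emptied hook flat against its panel. Leave the other things on the bench where they are.

Things in the scene. Friction and masses are not known exactly. Their poses are not given: they have to be found in the camera images.
- mallet_head (a point): Centre of the grey plastic head of a small bench mallet (0.17 to 0.29 kg): a block 66 mm long (x), 28 wide (y), 40 high (z, up while it hangs); the point is 20 mm above its underside. At the start it hangs upright in the fork of the hook: handle down between the prongs, the head's underside lying on the prongs 150 mm above the bench, its long side across them.
- mallet_end (a point): Lower end of the mallet's round wooden handle, on its axis, 130 mm below the centre of the head. The handle, 18 mm in diameter and 110 mm long, runs straight down (-z) from the middle of the head's underside; its last 6 mm taper to 15 mm.
- ring_top (a point): Centre of the fixed level steel ring on the ring stand, at the height of its top face, 135 mm above the bench. Bore 26 mm, outside 44 mm, 10 mm thick, open below. A thin bar joins it to the stand's upright 12 mm rod, 75 mm off along the stand's +x (away from the robot); nothing on the stand is higher than the ring. The base plate, 12 mm high, begins 50 mm from the ring's axis.
- hook_hinge (a point): Point on the hook's vertical hinge axis, 150 mm above the bench, level with the prongs' top. Axes of the fixed upright white panel: x into the panel, away from the robot, y along it, z up. The panel's face is 24 mm from the hinge axis (+x); the panel is 12 mm thick, 150 mm high and reaches from 40 mm on the -y side to 130 mm on the +y side of the hinge.
- hook_end (a point): Point on the mid-line of the steel hook, 85 mm from the hinge axis, level with its top (150 mm above the bench). Turns with the hook; y points outward along it, z up. The hook is a bar 18 mm wide, 10 mm thick; from 44 to 120 mm it is a fork of two prongs, 8 mm wide, 26 mm apart, 42 mm over all, their ends turned up 5 mm.
- hook (a joint): Angle of the hook about its vertical hinge, rad: 0 = folded flat along the panel, pointing to the panel's +y (end stop); 1.57 = straight out from the panel, towards the robot; far end stop 1.8. Grows counter-clockwise seen from above. Starts unfolded, near 1.57. Swings level and stays where it is left (friction about 0.05 N m).
- tip_box: Bystander: orange box of pipette tips, 116 x 80 mm, 65 mm high; origin at the centre of its underside.
- tube_rack: Bystander: pink rack of small tubes, 110 x 60 mm, 54 mm high; origin at the centre of its underside.
- beaker: Bystander: glass beaker, 64 mm across, 75 mm high; origin at the centre of its underside.
- bottle: Bystander: amber glass bottle with a cap, 66 mm across, 130 mm high; origin at the centre of its underside.
Not all that is in view belongs to the job. There is more than one size of the part that bears mallet_head; the job needs the largest.

How it is judged (in metres and radians):
On the way, in this order (a step that is already met when the one before it is completed fails the run):
1. the mallet hangs upright in the ring by its head, released and at rest (horizontal distance between mallet_head and ring_top below 0.01 m and z of mallet_head in the frame of ring_top between 0.015 and 0.024 m and z of mallet_end in the frame of ring_top below -0.1 m and angle between mallet_head's own z axis and vertical below 0.12 rad and linear speed of mallet below 0.03 m/s and contact force between the fingers and mallet below 0.05 N), for 0.2 s.
2. then the empty hook is folded flat against its panel (value of joint hook below 0.12 rad), for 0.2 s.
At the end, for the whole second after the job is handed in: The mallet hangs handle-down in the ring with its head on the ring's top (head centre 15 to 24 mm above it and within 10 mm of the ring's axis, handle end over 100 mm below it, tilt under 0.12 rad), released and at rest; the hook is folded against its panel (under 0.12 rad) (all of step 1 and value of joint hook below 0.12 rad); the robot touches nothing.
It fails at once if the mallet falls into the ring (faster than 0.7 m/s, a free fall of about 25 mm) instead of being lowered (horizontal distance between mallet_end and ring_top below 0.015 m and z of mallet_end in the frame of ring_top below -0.01 m and linear speed of mallet above 0.7 m/s).
It fails at once if the tip box is shifted by more than 30 mm or tipped over (distance of tip_box from where it was at the start of the episode above 0.03 m or angle between tip_box's own z axis and vertical above 0.4 rad).
It fails at once if the tube rack is shifted by more than 30 mm or tipped over (distance of tube_rack from where it was at the start of the episode above 0.03 m or angle between tube_rack's own z axis and vertical above 0.4 rad).
It fails at once if the beaker is shifted by more than 30 mm or tipped over (distance of beaker from where it was at the start of the episode above 0.03 m or angle between beaker's own z axis and vertical above 0.4 rad).
It fails at once if the bottle is shifted by more than 30 mm or tipped over (distance of bottle from where it was at the start of the episode above 0.03 m or angle between bottle's own z axis and vertical above 0.4 rad).
It also fails if it takes over 64 s, if anything falls off the work surface, if the arm or the gripper's body presses on something with over 40 N, if the wrist force passes 120 N, or if a joint passes its speed limit or range.

## Working session

There is one attempt and no reset: what is moved stays moved. The work goes in short steps, Python scripts to look and compute and a tool call to move; the robot and the scene stay as the last step left them, time stands still between calls to the robot, and variables do not carry over. Pictures are saved under pics/ and viewed, at most 10 in all, crops included, and the job is handed in when it is done.

Besides the shell and the picture viewer there is one more tool, called after "Emit:" as name(argument=value, ...) on one line, values as JSON. jog_arm: Moves the arm, as the interface text tells. Its arguments: {"type":"object","properties":{"plan":{"type":"string"},"grip_force":{"type":"number"}},"required":["plan"]}

```bash
mkdir -p pics; cat > h.py <<'E'
from rig import env, imaging, job, models
import numpy as np, cv2
def world(im,u,v,d=None):
    f=192/np.tan(np.radians(im["fov_y"])/2)
    if d is None:
        p=im["depth"][int(v)-1:int(v)+2,int(u)-1:int(u)+2]; p=p[p>0]; d=np.median(p) if p.size else 0
    c=np.array([(u-im["cx"])/f*d,(v-im["cy"])/f*d,d,1]); return (im["world_from_camera"]@c)[:3]
def at_z(im,u,v,z):
    a=world(im,u,v,1.); o=im["world_from_camera"][:3,3]; return o+(a-o)*(z-o[2])/(a[2]-o[2])
def cloud(im):
    f=192/np.tan(np.radians(im["fov_y"])/2); d=im["depth"]; v,u=np.mgrid[:384,:512]
    c=np.stack([(u-im["cx"])/f*d,(v-im["cy"])/f*d,d],-1); M=im["world_from_camera"]; return c@M[:3,:3].T+M[:3,3]
E
python3 - <<'E'
from h import *
np.set_printoptions(precision=3,suppress=True)
s=env.observe(); print(s["position"],s["tool_rot"],s["grip_width"],env.tcp_to_grasp)
Z=dict(mallet_head=.17,ring_top=.135,hook_hinge=.15,hook_end=.15,mallet_end=.04)
for c in("side","top"):
    im=imaging.get_image(c); cv2.imwrite(f"pics/{c}.png",im["pixels"][...,::-1]); print(c,im["world_from_camera"][:3,3],im["fov_y"])
    for n in["mallet_head","mallet_end","ring_top","hook_hinge","hook_end","tip_box","tube_rack","beaker","bottle"]:
        for r in models.tip_of(c,n)[:3]:
            u,v=r["at"]; print(n,round(r["confidence"],2),np.round(r["at"]),world(im,u,v),at_z(im,u,v,Z.get(n,0)))
E
```

```text
[ 0.136 -0.532  0.231] [[ 0.969  0.248 -0.   ]
 [ 0.248 -0.969  0.001]
 [ 0.    -0.001 -1.   ]] 0.08569488451845308 -0.0187
side [ 0.359 -0.837  0.711] 56.16730582430105
mallet_head 0.82 [211. 257.] [ 0.407 -0.221  0.105] [ 0.402 -0.287  0.17 ]
mallet_head 0.73 [245. 275.] [ 0.495 -0.196 -0.001] [ 0.462 -0.35   0.17 ]
mallet_head 0.58 [253. 235.] [ 0.502 -0.247  0.179] [ 0.504 -0.236  0.17 ]
mallet_end 0.82 [209. 283.] [ 0.4   -0.207  0.   ] [ 0.398 -0.242  0.04 ]
mallet_end 0.64 [225. 256.] [ 0.454 -0.119 -0.001] [ 0.449 -0.16   0.04 ]
mallet_end 0.61 [249. 274.] [ 0.495 -0.24   0.048] [ 0.497 -0.232  0.04 ]
ring_top 0.76 [224. 154.] [0.506 0.22  0.132] [0.505 0.215 0.135]
hook_hinge 0.56 [285. 240.] [ 0.576 -0.251  0.154] [ 0.577 -0.247  0.15 ]
hook_end 0.61 [249. 239.] [ 0.492 -0.245  0.168] [ 0.496 -0.225  0.15 ]
tip_box 0.72 [196. 232.] [ 0.382 -0.04   0.03 ] [ 0.383 -0.005  0.   ]
tube_rack 0.57 [174. 179.] [0.334 0.271 0.021] [0.333 0.306 0.   ]
beaker 0.92 [180. 326.] [ 0.325 -0.352  0.044] [ 0.322 -0.32   0.   ]
bottle 0.6 [327. 214.] [ 0.79  -0.028  0.028] [0.807 0.005 0.  
[... 333 characters left out ...]
.04 ]
ring_top 0.7 [197. 208.] [ 0.519  0.23  -0.001] [0.504 0.203 0.135]
hook_hinge 0.86 [349. 189.] [ 0.567 -0.242  0.154] [ 0.567 -0.243  0.15 ]
hook_end 0.79 [345. 214.] [ 0.489 -0.221  0.188] [ 0.492 -0.23   0.15 ]
hook_end 0.75 [350. 186.] [ 0.576 -0.244  0.153] [ 0.576 -0.245  0.15 ]
tip_box 0.75 [264. 253.] [0.375 0.003 0.059] [0.374 0.003 0.   ]
tube_rack 0.81 [168. 266.] [0.327 0.302 0.047] [0.324 0.315 0.   ]
tube_rack 0.38 [197. 206.] [0.524 0.233 0.001] [0.524 0.233 0.   ]
beaker 0.96 [365. 271.] [ 0.325 -0.324  0.004] [ 0.325 -0.325  0.   ]
bottle 0.74 [268. 124.] [ 0.779 -0.001  0.101] [ 0.816 -0.001  0.   ]
bottle 0.31 [335. 215.] [ 0.504 -0.232 -0.001] [ 0.504 -0.232  0.   ]
```

View pics/top.png

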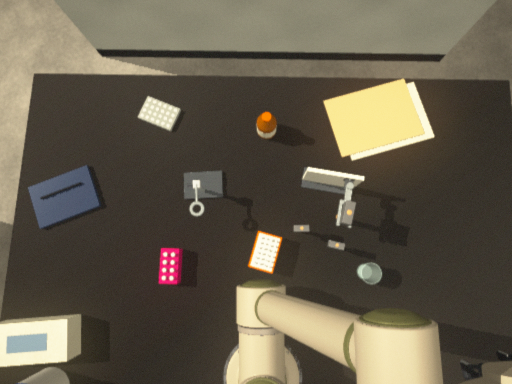

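View pics/side.png

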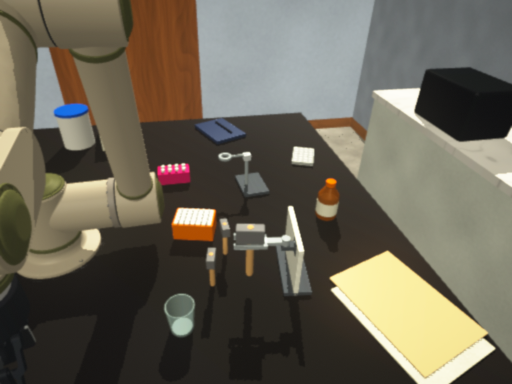

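```bash
python3 - <<'E'
from h import *
np.set_printoptions(precision=4,suppress=True)
def rect(P,n):
    r=cv2.minAreaRect((P[:,:2]*1000).astype(np.float32)); print(n,len(P),'c',np.array(r[0]),'size',np.array(r[1]),'ang',round(r[2],1),'med z',np.median(P[:,2]),'mean',P.mean(0))
for c in("side","top"):
    im=imaging.get_image(c); W=cloud(im); W=W[im["depth"]>0]; print(c)
    def box(x0,x1,y0,y1,z0,z1): 
        lo=np.array([x0,y0,z0]);hi=np.array([x1,y1,z1]); return W[((W>lo)&(W<hi)).all(1)]
    rect(box(.4,.555,-.32,-.17,.18,.2),'headtop')
    P=box(.4,.6,-.32,-.17,.14,.16); rect(P,'hook')
    rect(box(.4,.7,.1,.3,.125,.145),'ring+bar')
    R=box(.4,.525,.1,.3,.125,.145); rect(R,'ring')
    rect(box(.4,.7,.1,.3,.005,.02),'base')
    rect(box(.56,.7,-.35,-.05,.146,.154),'paneltop')
    rect(box(.36,.43,-.26,-.18,.08,.2),'small1'); rect(box(.43,.47,-.14,-.07,.08,.2),'small2')
    p=im["pixels"][...,::-1]
    if c=="top": A=cv2.resize(p[150:270,285:385],None,fx=5,fy=5,interpolation=2); B=cv2.resize(p[160:230,170:235],None,fx=5,fy=5,interpolation=2); 
    else: A2=cv2.resize(p[190:310,190:330],None,fx=5,fy=5,interpolation=2)
cv2.imwrite('pics/a.png',np.hstack([A,np.vstack([B[:,:250],np.zeros((250,250,3),np.uint8)])])); cv2.imwrite('pics/b.png',A2)
E
```

```text
side
headtop 313 c [ 497.1062 -232.9622] size [27.9029 63.3878] ang 77.4 med z 0.189414185392892 mean [ 0.4972 -0.2361  0.1883]
hook 501 c [ 533.659  -241.5868] size [ 50.1176 150.7656] ang 74.1 med z 0.1495547055578592 mean [ 0.5251 -0.2457  0.1493]
ring+bar 147 c [539.0776 207.1568] size [106.936   47.2132] ang 5.7 med z 0.13229896861552726 mean [0.5317 0.2053 0.1319]
ring 80 c [504.6709 203.4976] size [43.9519 36.423 ] ang 80.7 med z 0.13356640350164595 mean [0.5049 0.2032 0.1327]
base 528 c [600.5823 212.1488] size [ 89.8718 135.1411] ang 4.6 med z 0.011904469468986267 mean [0.5998 0.2043 0.0117]
paneltop 297 c [ 595.2687 -200.4671] size [170.4584  54.9204] ang 80.5 med z 0.14964566833534965 mean [ 0.6066 -0.2181  0.1495]
small1 191 c [ 407.6144 -214.9402] size [47.263  20.0188] ang 78.0 med z 0.10520524750247351 mean [ 0.4067 -0.222   0.1012]
small2 155 c [ 456.0804 -109.3869] size [20.1249 48.9713] ang 2.0 med z 0.10478843403471516 mean [ 0.4553 -0.117   0.1002]
top
headtop 250 c [ 495.3175 -231.5596] size [28.7783 65.7016] ang 76.7 med z 0.18952325059332387 mean [ 0.4949 -0.23
[... 167 characters left out ...]
7 ] size [107.6443  40.9809] ang 10.9 med z 0.13380010682207277 mean [0.5321 0.2084 0.1334]
ring 114 c [503.1371 205.0982] size [41.9477 40.2868] ang 3.0 med z 0.13472934047938612 mean [0.5031 0.2052 0.1347]
base 955 c [552.6003 198.2447] size [294.8888 193.7628] ang 1.1 med z 0.01170533804442897 mean [0.5948 0.2092 0.0115]
paneltop 268 c [ 593.2785 -200.4243] size [169.1053  54.2999] ang 81.0 med z 0.14972940750476071 mean [ 0.6068 -0.2108  0.1499]
small1 120 c [ 405.4655 -213.0724] size [47.2433 19.9201] ang 77.7 med z 0.10609961576861193 mean [ 0.4053 -0.2114  0.1051]
small2 113 c [ 452.4225 -108.221 ] size [17.5597 46.7096] ang 1.5 med z 0.10582450636771012 mean [ 0.4525 -0.1075  0.1035]
```

View pics/a.png

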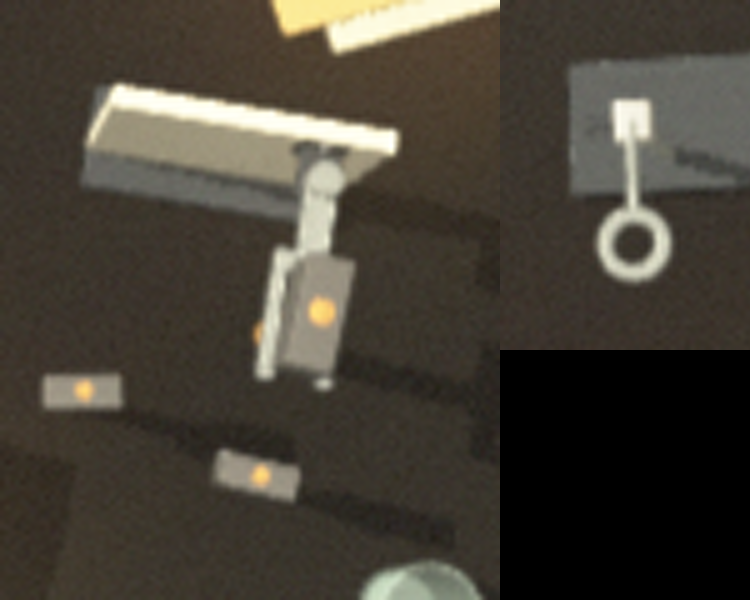

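View pics/b.png

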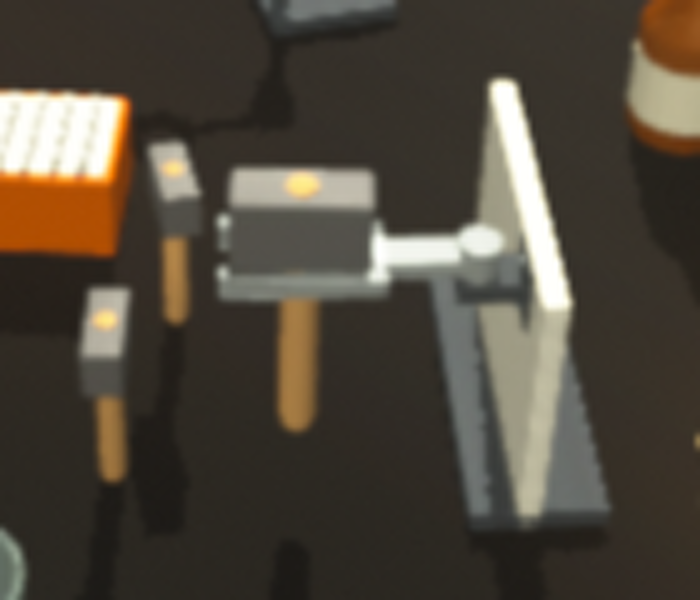

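The big mallet sits on the hook at about (0.496, -0.232), with its top at z = 0.190. Its long side runs along the hook at about -13°. The two small mallets stand free at (0.405, -0.213) and (0.453, -0.108), and the ring is at about (0.504, 0.205). All of these heights match the given sizes. In `a.png` the head is at about (320, 310) and the ring at (633, 243). In `b.png` the hinge is at (480, 240).

Emit:
jog_arm(plan="0 0 0 3.53 -1.68 -0.6 0;0 0 0 3.53 -1.68 -0.6 0;0 0 0 3.53 -1.68 -0.6 0;0 0 0 3.53 -1.68 -0.6 0;0 0 0 3.53 -1.68 -0.6 0;0 0 0 3.53 -1.68 -0.6 0;0 0 0 3.53 -1.68 -0.6 0;0 0 0 3.53 -1.68 -0.6 0;0 0 0 3.53 -1.68 -0.6 0;0 0 0 3.53 -1.68 -0.6 0", grip_force=40)

```text
time_s: 1.93
position: [0.4379, -0.2808, 0.2918]
tool_rot: [[0.969, 0.248, 0.0], [0.248, -0.969, -0.0], [0.0, 0.0, -1.0]]
ft_force: [0.3, -0.2, -0.4]
grip_width: 0.0854
gripper_force: 0.0
```

Emit:
jog_arm(plan="0 0 0 3.5 -1.68 0 0;0 0 0 3.5 -1.68 0 0;0 0 -7 0 0 0 0;0 0 -7 0 0 0 0;0 0 -7 0 0 0 0;0 0 -7 0 0 0 0;0 0 -7 0 0 0 0;0 0 -7 0 0 0 0;0 0 -7 0 0 0 0;0 0 -7 0 0 0 0")

```text
time_s: 2.77
position: [0.4962, -0.2325, 0.2913]
tool_rot: [[0.33, 0.944, 0.0], [0.944, -0.33, -0.0], [-0.0, 0.0, -1.0]]
ft_force: [-0.2, 0.2, -0.2]
grip_width: 0.0852
gripper_force: 0.0
```

Emit:
jog_arm(plan="0 0 -6.6 0 0 0 0;0 0 0 0 0 0 0;0 0 0 0 0 0 0;0 0 0 0 0 0 0")

```text
time_s: 3.1
position: [0.4962, -0.2325, 0.2913]
tool_rot: [[0.229, 0.973, 0.0], [0.973, -0.229, 0.0], [0.0, 0.0, -1.0]]
ft_force: [-0.3, -0.2, 0.1]
grip_width: 0.0851
gripper_force: 0.0
```

Emit:
jog_arm(plan="0 0 0 0 0 3 0;0 0 0 0 0 3 0;0 0 0 0 0 2 0;0 0 0 0 0 1 0;0 0 0 0 0 0 0;0 0 0 0 0 0 0")

```text
time_s: 3.6
position: [0.4963, -0.2326, 0.2015]
tool_rot: [[0.227, 0.974, -0.0], [0.974, -0.227, 0.0], [0.0, -0.0, -1.0]]
ft_force: [-0.7, -0.3, 0.6]
grip_width: 0.0857
gripper_force: 0.0
```

```bash
python3 - <<'E'
from h import *
im=imaging.get_image("side"); cv2.imwrite('pics/c.png',cv2.resize(im["pixels"][170:290,190:330,::-1],None,fx=5,fy=5,interpolation=2)); print(env.observe()["position"])
E
```

```text
[ 0.49656281 -0.23276033  0.20217332]
```

View pics/c.png

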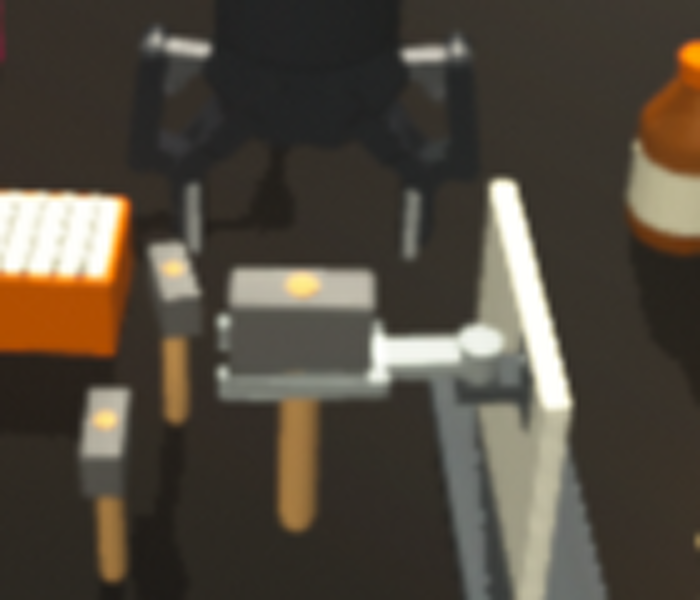

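The open fingers, at x of about 192 and 412, straddle the head evenly (its centre is at 302). I'm lowering 48 mm and closing.

Emit:
jog_arm(plan="0 0 0 0 0 1.6 0;0 0 0 0 0 1.6 0;0 0 0 0 0 1.6 0;0 0 0 0 0 0 0;0 0 0 0 0 0 0")

```text
time_s: 4.07
position: [0.4965, -0.2327, 0.1542]
tool_rot: [[0.226, 0.974, 0.001], [0.974, -0.226, -0.0], [-0.0, 0.001, -1.0]]
ft_force: [-0.7, -0.9, 0.2]
grip_width: 0.0851
gripper_force: 0.0
```

Emit:
jog_arm(plan="0 0 0 0 0 0 30;0 0 0 0 0 0 45;0 0 0 0 0 0 60;0 0 0 0 0 0 75;0 0 0 0 0 0 90;0 0 0 0 0 0 120;0 0 0 0 0 0 120;0 0 0 0 0 0 120")

```text
time_s: 4.73
position: [0.4968, -0.2329, 0.1548]
tool_rot: [[0.226, 0.974, 0.002], [0.974, -0.226, -0.002], [-0.001, 0.003, -1.0]]
ft_force: [-0.6, 0.3, 5.6]
grip_width: 0.0655
gripper_force: 43.0
```

Emit:
jog_arm(plan="0 0 0 0 0 -0.3 160;0 0 0 0 0 -0.7 160;0 0 0 0 0 -1.5 160;0 0 0 0 0 -2 160;0 0 0 0 0 -2 160;0 0 0 0 0 -2 160;0 0 0 0 0 -2 160;0 0 0 0 0 -2 160;0 0 0 0 0 -2 160;0 0 0 0 0 -0.5 160")

```text
time_s: 5.57
position: [0.4965, -0.2327, 0.3068]
tool_rot: [[0.225, 0.974, 0.004], [0.974, -0.225, -0.003], [-0.002, 0.004, -1.0]]
ft_force: [-0.1, 0.1, -1.3]
grip_width: 0.0652
gripper_force: 46.0
```

```bash
python3 - <<'E'
from h import *
im=imaging.get_image("side"); cv2.imwrite('pics/d.png',cv2.resize(im["pixels"][120:290,180:340,::-1],None,fx=3.5,fy=3.5,interpolation=2)); s=env.observe(); print(s["position"],s["grip_width"],s["ft_force"])
E
```

```text
[ 0.49649259 -0.23271173  0.30595126] 0.06546559931987092 [-0.59794536 -0.53475772 -1.19472478]
```

View pics/d.png

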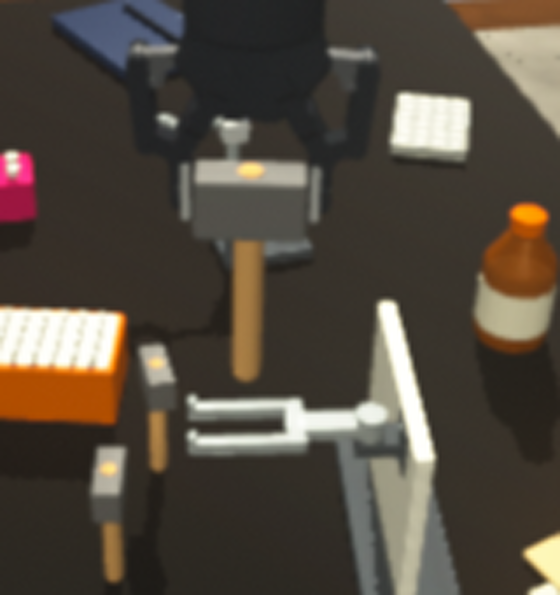

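The mallet is held upright and clear of the fork; in the picture the handle end is at (245, 378) and the hook is empty below it. Next I carry it over the ring.

Emit:
jog_arm(plan="0 0 0 1 -0.213 0 160;0 0 0 2 -0.426 0 160;0 0 0 3 -0.639 0 160;0 0 0 3.5 -0.746 0 160;0 0 0 3.5 -0.746 0 160;0 0 0 3.5 -0.746 0 160;0 0 0 3.5 -0.746 0 160;0 0 0 3.5 -0.746 0 160;0 0 0 3.5 -0.746 0 160;0 0 0 3.5 -0.746 0 160")

```text
time_s: 6.45
position: [0.5003, 0.0817, 0.3018]
tool_rot: [[0.225, 0.974, -0.003], [0.974, -0.225, 0.0], [-0.0, -0.003, -1.0]]
ft_force: [1.1, 0.0, -2.5]
grip_width: 0.0652
gripper_force: 46.0
```

Emit:
jog_arm(plan="0 0 0 3.5 -0.746 0 160;0 0 0 3.5 -0.746 0 160;0 0 0 2.5 -0.533 0 160;0 0 0 1.5 -0.32 0 160;0 0 0 0.75 -0.16 0 160;0 0 0 0 0 0 160;0 0 0 0 0 0 160;0 0 0 0 0 0 160")

```text
time_s: 7.12
position: [0.5036, 0.1985, 0.3029]
tool_rot: [[0.226, 0.974, -0.001], [0.974, -0.226, -0.0], [-0.001, -0.001, -1.0]]
ft_force: [0.1, -0.7, -1.8]
grip_width: 0.0654
gripper_force: 46.0
```

```bash
python3 - <<'E'
from h import *
np.set_printoptions(precision=4,suppress=True)
from scipy.optimize import least_squares
print(env.observe()["position"])
for c in("side","top"):
    im=imaging.get_image(c); C=cloud(im); ok=im["depth"]>0; print(c)
    cv2.imwrite(f'pics/e_{c}.png',cv2.resize(im["pixels"][90:210,160:300,::-1] if c=="side" else im["pixels"][150:250,140:260,::-1],None,fx=5,fy=5,interpolation=2))
    px=im["pixels"].astype(int); brown=(px[...,0]-px[...,2]>30)
    def fit(z0,z1,r0,col=None):
        m=ok&(C[...,2]>z0)&(C[...,2]<z1)&(abs(C[...,0]-.504)<.03)&(abs(C[...,1]-.205)<.03)
        if col is not None: m&=col
        return C[m]
    for z in(.20,.22,.24,.26,.28):
        P=fit(z,z+.02,.009,brown)
        if len(P)<6: continue
        o=im["world_from_camera"][:3,3]
        d=P.mean(0)-o; d=d[:2]/np.linalg.norm(d[:2])
        r=least_squares(lambda q:np.hypot(P[:,0]-q[0],P[:,1]-q[1])-.009,P.mean(0)[:2]+d*.009,loss='soft_l1',f_scale=.001); print('handle',z,len(P),r.x,np.abs(r.fun).mean())
    H=fit(.334,.352,0); print('headtop',len(H),H.mean(0) if len(H) else '')
    R=C[ok&(abs(C[...,2]-.135)<.006)&(C[...,0]<.53)&(C[...,0]>.47)&(abs(C[...,1]-.205)<.035)]
    if len(R)>10: print('ring rect',cv2.minAreaRect((R[:,:2]*1000).astype(np.float32)),R.mean(0),len(R))
E
```

```text
[0.5036 0.1985 0.3029]
side
handle 0.2 29 [0.505  0.2006] 0.0015889255030885582
handle 0.22 27 [0.5057 0.2004] 0.0012845685328018888
handle 0.24 33 [0.5048 0.1998] 0.0013137806172005672
handle 0.26 37 [0.5052 0.2   ] 0.0012524731946494728
handle 0.28 31 [0.5048 0.2005] 0.0013801801071139691
headtop 87 [0.5031 0.1946 0.3374]
ring rect ((506.9329833984375, 203.58009338378906), (42.71623229980469, 40.099693298339844), 62.55225372314453) [0.5058 0.2029 0.1338] 69
top
handle 0.2 9 [0.5028 0.1997] 0.00021674777066166447
headtop 0 
ring rect ((506.8699951171875, 197.69842529296875), (47.73929214477539, 23.30866241455078), 8.036539077758789) [0.505  0.1968 0.1348] 66
```

View pics/e_side.png

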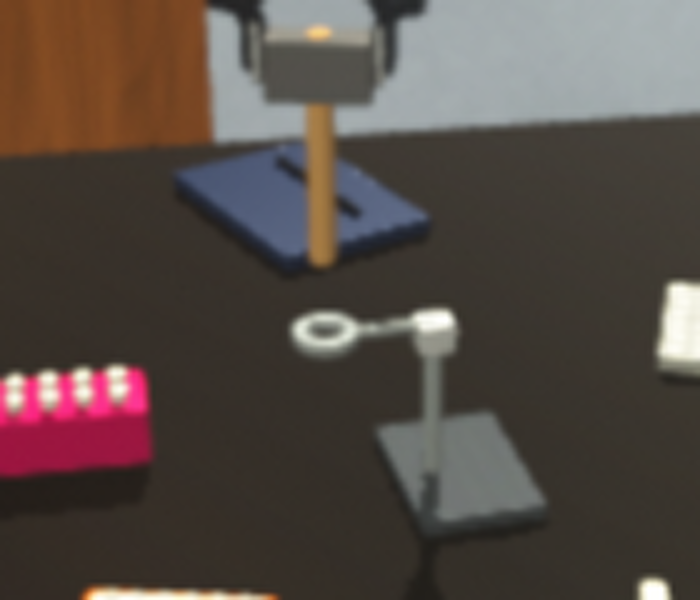

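The handle hangs vertical, with its end (crop (320, 262)) above the ring (325, 333). It's about 4 mm short in +y, so I correct that, lower close to the ring and compare again.

Emit:
jog_arm(plan="0 0 0 0.4 0 0 160;0 0 0 0 0 1 160;0 0 0 0 0 1 160;0 0 0 0 0 1 160;0 0 0 0 0 1 160;0 0 0 0 0 0 160;0 0 0 0 0 0 160")

```text
time_s: 7.8
position: [0.5047, 0.2031, 0.2633]
tool_rot: [[0.226, 0.974, -0.001], [0.974, -0.226, -0.0], [-0.0, -0.001, -1.0]]
ft_force: [-0.1, -0.9, -1.5]
grip_width: 0.0654
gripper_force: 45.8
```

```bash
python3 - <<'E'
from h import *
np.set_printoptions(precision=4,suppress=True)
from scipy.optimize import least_squares
print(env.observe()["position"])
im=imaging.get_image("side"); C=cloud(im); ok=im["depth"]>0; px=im["pixels"].astype(int); brown=(px[...,0]-px[...,2]>30)
near=ok&(abs(C[...,0]-.504)<.035)&(abs(C[...,1]-.205)<.035)
P=C[near&brown&(C[...,2]>.15)&(C[...,2]<.25)]
r=least_squares(lambda q:np.hypot(P[:,0]-q[0],P[:,1]-q[1])-.009,[.504,.209],loss='soft_l1',f_scale=.001); print('handle',len(P),r.x,'min z',C[near&brown][:,2].min())
R=C[near&~brown&(C[...,2]>.129)&(C[...,2]<.141)&(C[...,0]<.522)]
g=lambda q:np.maximum(0,abs(np.hypot(R[:,0]-q[0],R[:,1]-q[1])-.0175)-.0045)
r=least_squares(g,[.504,.204]); print('ring annulus',len(R),r.x,r.cost)
cv2.imwrite('pics/f.png',cv2.resize(im["pixels"][100:200,180:300,::-1],None,fx=6,fy=6,interpolation=2))
E
```

```text
[0.5047 0.2031 0.2633]
handle 152 [0.5056 0.205 ] min z 0.13627310907899537
ring annulus 64 [0.5053 0.204 ] 3.687009374221358e-06
```

View pics/f.png

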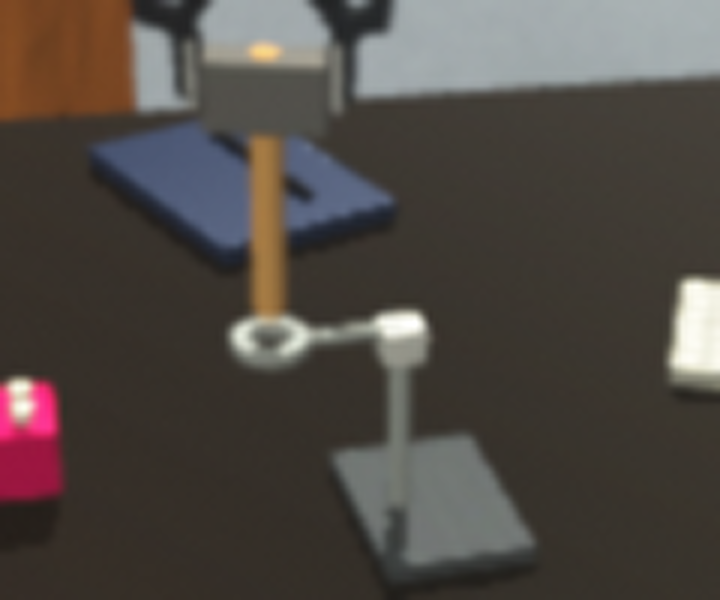

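The handle axis and the ring centre agree within about 1 mm. Lowering slowly into the bore while watching the force.

Emit:
jog_arm(plan="0 0 0 0 0 0.5 160;0 0 0 0 0 0.5 160;0 0 0 0 0 0.5 160;0 0 0 0 0 0.5 160;0 0 0 0 0 0.5 160;0 0 0 0 0 0.5 160;0 0 0 0 0 0 160")

```text
time_s: 8.43
position: [0.5043, 0.2032, 0.2321]
tool_rot: [[0.226, 0.974, -0.002], [0.974, -0.226, -0.0], [-0.001, -0.002, -1.0]]
ft_force: [-0.3, 0.5, -1.7]
grip_width: 0.0653
gripper_force: 45.9
```

Emit:
jog_arm(plan="0 0 0 0 0 0.8 160;0 0 0 0 0 0.8 160;0 0 0 0 0 0.8 160;0 0 0 0 0 0.8 160;0 0 0 0 0 0.8 160;0 0 0 0 0 0.8 160;0 0 0 0 0 0.8 160;0 0 0 0 0 0.8 160;0 0 0 0 0 0.8 160;0 0 0 0 0 0.8 160")

```text
time_s: 9.27
position: [0.5046, 0.2033, 0.1525]
tool_rot: [[0.225, 0.974, 0.0], [0.974, -0.225, 0.0], [0.0, 0.0, -1.0]]
ft_force: [-0.1, -1.3, -2.5]
grip_width: 0.0652
gripper_force: 45.9
```

Emit:
jog_arm(plan="0 0 0 0 0 0.5 160;0 0 0 0 0 0.3 160;0 0 0 0 0 0 160;0 0 0 0 0 0 160")

```text
time_s: 9.6
position: [0.5048, 0.2034, 0.1455]
tool_rot: [[0.225, 0.974, 0.0], [0.974, -0.225, 0.0], [0.0, 0.0, -1.0]]
ft_force: [-0.4, 1.0, -1.1]
grip_width: 0.0652
gripper_force: 45.9
```

Emit:
jog_arm(plan="0 0 0 0 0 0.2 160;0 0 0 0 0 0.2 160;0 0 0 0 0 0 160;0 0 0 0 0 0 160")

```text
time_s: 9.93
position: [0.5046, 0.2033, 0.1413]
tool_rot: [[0.225, 0.974, 0.0], [0.974, -0.225, -0.0], [0.0, 0.0, -1.0]]
ft_force: [-0.3, -0.0, -2.2]
grip_width: 0.0654
gripper_force: 45.9
```

Emit:
jog_arm(plan="0 0 0 0 0 0.1 160;0 0 0 0 0 0 160;0 0 0 0 0 0 160")

```text
time_s: 10.18
position: [0.5047, 0.2033, 0.1403]
tool_rot: [[0.226, 0.974, 0.0], [0.974, -0.226, 0.0], [0.0, 0.0, -1.0]]
ft_force: [-0.1, -0.8, -1.6]
grip_width: 0.0654
gripper_force: 45.9
```

Emit:
jog_arm(plan="0 0 0 0 0 0.1 160;0 0 0 0 0 0 160;0 0 0 0 0 0 160")

```text
time_s: 10.43
position: [0.5048, 0.2033, 0.1399]
tool_rot: [[0.225, 0.974, 0.001], [0.974, -0.225, 0.0], [0.0, 0.001, -1.0]]
ft_force: [-2.2, -0.5, 5.4]
grip_width: 0.0653
gripper_force: 46.6
```

Emit:
jog_arm(plan="0 0 0 0 0 0.1 160;0 0 0 0 0 0 160;0 0 0 0 0 0 160")

```text
time_s: 10.68
position: [0.5048, 0.2034, 0.1399]
tool_rot: [[0.225, 0.974, 0.002], [0.974, -0.225, 0.0], [0.001, 0.002, -1.0]]
ft_force: [-5.1, -0.8, 13.3]
grip_width: 0.0649
gripper_force: 47.7
```

Seated (13 N up at the expected height). I ease back 1 mm, then open slowly.

Emit:
jog_arm(plan="0 0 0 0 0 -0.1 160;0 0 0 0 0 0 90;0 0 0 0 0 0 60;0 0 0 0 0 0 50;0 0 0 0 0 0 40;0 0 0 0 0 0 30;0 0 0 0 0 0 15;0 0 0 0 0 0 0;0 0 0 0 0 0 0;0 0 0 0 0 0 0")

```text
time_s: 11.52
position: [0.5047, 0.2033, 0.1392]
tool_rot: [[0.225, 0.974, -0.0], [0.974, -0.225, -0.0], [-0.0, -0.0, -1.0]]
ft_force: [0.5, 0.5, 0.2]
grip_width: 0.0852
gripper_force: 0.0
```

Emit:
jog_arm(plan="0 0 0 0 0 0 0;0 0 0 0 0 -0.5 0;0 0 0 0 0 -1 0;0 0 0 0 0 -1.5 0;0 0 0 0 0 -2 0;0 0 0 0 0 -2 0;0 0 0 0 0 -2 0;0 0 0 0 0 -1 0")

```text
time_s: 12.18
position: [0.5052, 0.2034, 0.2422]
tool_rot: [[0.225, 0.974, 0.004], [0.974, -0.225, 0.001], [0.001, 0.003, -1.0]]
ft_force: [0.5, -0.5, 0.7]
grip_width: 0.0856
gripper_force: 0.0
```

```bash
python3 - <<'E'
from h import *
np.set_printoptions(precision=4,suppress=True)
s=env.observe(); print(s["position"],s["grip_width"],s["q"])
a=[]
for c in("side","top"):
    im=imaging.get_image(c); W=cloud(im); p=im["pixels"][...,::-1]
    a.append(cv2.resize(p[100:260,180:330] if c=="side" else p[150:250,290:384],(390,416),interpolation=2))
    m=(im["depth"]>0)&(abs(W[...,0]-.504)<.06)&(abs(W[...,1]-.205)<.06)&(W[...,2]>.168)&(W[...,2]<.18); P=W[m]
    print(c,len(P), cv2.minAreaRect((P[:,:2]*1000).astype(np.float32)) if len(P)>5 else '',np.median(P[:,2]))
    for n,b in(("hinge",(.54,.60,-.29,-.21,.152,.165)),("prongs",(.42,.515,-.3,-.17,.144,.16)),("hook",(.42,.55,-.3,-.17,.144,.16))):
        P=W[(im["depth"]>0)&(W[...,0]>b[0])&(W[...,0]<b[1])&(W[...,1]>b[2])&(W[...,1]<b[3])&(W[...,2]>b[4])&(W[...,2]<b[5])]
        if len(P)>5: print(n,len(P),P.mean(0),cv2.minAreaRect((P[:,:2]*1000).astype(np.float32)))
cv2.imwrite('pics/g.png',np.hstack(a))
E
```

```text
[0.5052 0.2034 0.2422] 0.08560210736552741 [ 9.475  20.7299 74.1884  0.0005 84.8648 22.5029]
side 105 ((505.6822204589844, 203.27603149414062), (28.313133239746094, 62.93584442138672), 76.16172790527344) 0.1744650165344307
hinge 48 [ 0.5792 -0.2446  0.1543] ((579.6666870117188, -243.51153564453125), (23.348569869995117, 16.40841293334961), 72.47699737548828)
prongs 196 [ 0.4868 -0.232   0.1487] ((489.8996887207031, -230.48939514160156), (45.2668571472168, 56.71320343017578), 80.14026641845703)
hook 351 [ 0.5064 -0.2342  0.1488] ((506.03216552734375, -232.4007568359375), (45.52043533325195, 90.0958251953125), 81.51553344726562)
top 49 ((512.6629638671875, 189.26417541503906), (43.25667953491211, 13.342832565307617), 6.538954257965088) 0.17493146148161987
hinge 45 [ 0.5734 -0.2443  0.1546] ((578.0264892578125, -248.51361083984375), (26.609994888305664, 67.80744934082031), 57.594093322753906)
prongs 124 [ 0.4862 -0.2293  0.15  ] ((487.7662658691406, -228.81719970703125), (42.078861236572266, 58.475799560546875), 80.87973022460938)
hook 235 [ 0.5075 -0.2321  0.1498] ((504.4838562011719, -231.50099182128906), (42.078861236572266, 92.33907318115234), 80.87973022460938)
```

View pics/g.png

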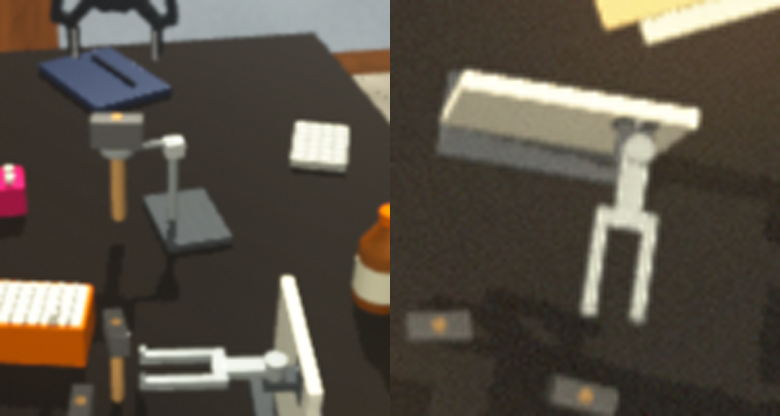

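The mallet hangs upright in the ring: left part, head at (117, 130); head top 40 mm above the ring, centre within 2 mm of it. The hook (right part) is empty with its hinge at (638, 148), pointing straight out. Next I go round to the hook's -y side with the fingers shut.

Emit:
jog_arm(plan="0 0 0 0 0 -2 0;0 0 0 -3.76 0.85 0 255;0 0 0 -3.76 0.85 0 255;0 0 0 -3.76 0.85 0 255;0 0 0 -3.76 0.85 0 255;0 0 0 -3.76 0.85 0 255;0 0 0 -3.76 0.85 0 255;0 0 0 -3.76 0.85 0 255;0 0 0 -3.76 0.85 0 255;0 0 0 -3.76 0.85 0 255", grip_force=20)

```text
time_s: 13.12
position: [0.5022, -0.1454, 0.2585]
tool_rot: [[0.226, 0.974, -0.001], [0.974, -0.226, 0.001], [0.0, -0.001, -1.0]]
ft_force: [0.2, 0.4, 0.1]
grip_width: 0.0
gripper_force: 0.0
```

Emit:
jog_arm(plan="0 0 0 -3.76 0.85 0 255;0 0 0 -3.76 0.85 0 255;0 0 0 -3.76 0.85 0 255;0 0 0 -3.76 0.85 0 255;0 0 0 0 0 0 255;0 0 0 0 0 0 255;0 0 0 0 0 0 255")

```text
time_s: 13.7
position: [0.5019, -0.2973, 0.2585]
tool_rot: [[0.226, 0.974, -0.001], [0.974, -0.226, 0.001], [0.001, -0.001, -1.0]]
ft_force: [-0.6, 0.6, -0.8]
grip_width: 0.0
gripper_force: 0.0
```

```bash
python3 - <<'E'
from h import *
np.set_printoptions(precision=3,suppress=True)
s=env.observe(); p=np.array(s["position"]); R=np.array(s["tool_rot"]); print(p,s["grip_width"])
H=np.array([.578,-.2445])
prev=p
for a in [215]+list(range(205,103,-10))+[104]:
    t=np.array([*(H+.092*np.array([np.cos(np.radians(a)),np.sin(np.radians(a))])),.133]); print(a,t,R.T@(t-prev)*100); prev=t
E
```

```text
[ 0.502 -0.297  0.259] 3.217035729865206e-05
215 [ 0.503 -0.297  0.133] [ 0.002  0.088 12.553]
205 [ 0.495 -0.283  0.133] [ 1.172 -1.094  0.003]
195 [ 0.489 -0.268  0.133] [ 1.344 -0.874  0.003]
185 [ 0.486 -0.253  0.133] [ 1.476 -0.628  0.002]
175 [ 0.486 -0.236  0.133] [ 1.562 -0.362  0.002]
165 [ 0.489 -0.221  0.133] [ 1.601 -0.085  0.002]
155 [ 0.495 -0.206  0.133] [1.592 0.194 0.001]
145 [ 0.503 -0.192  0.133] [1.534 0.468 0.001]
135 [ 0.513 -0.179  0.133] [1.429 0.727 0.001]
125 [ 0.525 -0.169  0.133] [1.281 0.964 0.   ]
115 [ 0.539 -0.161  0.133] [ 1.094  1.172 -0.   ]
105 [ 0.554 -0.156  0.133] [ 0.874  1.344 -0.001]
104 [ 0.556 -0.155  0.133] [ 0.074  0.142 -0.   ]
```

Emit:
jog_arm(plan="0 0 0 0 0.1 3 255;0 0 0 0 0 3 255;0 0 0 0 0 3 255;0 0 0 0 0 2.5 255;0 0 0 0 0 1 255;0 0 0 0 0 0 255;0 0 0 0 0 0 255")

```text
time_s: 14.28
position: [0.5036, -0.2975, 0.1353]
tool_rot: [[0.224, 0.974, 0.001], [0.974, -0.224, -0.001], [-0.0, 0.001, -1.0]]
ft_force: [-0.2, -0.1, 0.3]
grip_width: -0.0004
gripper_force: 0.0
```

Emit:
jog_arm(plan="0 0 0 1.17 -1.09 0 255;0 0 0 1.34 -0.87 0 255;0 0 0 0.74 -0.31 0 255;0 0 0 0.74 -0.31 0 255;0 0 0 0.78 -0.18 0 255;0 0 0 0.78 -0.18 0 255;0 0 0 0.8 -0.04 0 255;0 0 0 0.8 -0.04 0 255;0 0 0 0.8 0.1 0 255;0 0 0 0.8 0.1 0 255")

```text
time_s: 15.12
position: [0.4957, -0.2057, 0.1343]
tool_rot: [[0.225, 0.974, -0.0], [0.974, -0.225, 0.0], [0.0, -0.0, -1.0]]
ft_force: [0.5, -1.4, -0.5]
grip_width: 0.0003
gripper_force: 0.4
```

Emit:
jog_arm(plan="0 0 0 0.77 0.23 0 255;0 0 0 0.77 0.23 0 255;0 0 0 0.71 0.36 0 255;0 0 0 0.71 0.36 0 255;0 0 0 0.64 0.48 0 255;0 0 0 0.64 0.48 0 255;0 0 0 0.55 0.59 0 255;0 0 0 0.55 0.59 0 255;0 0 0 0 0 0 255;0 0 0 0 0 0 255")

```text
time_s: 15.95
position: [0.5401, -0.1616, 0.1341]
tool_rot: [[0.225, 0.974, -0.0], [0.974, -0.225, 0.0], [0.0, -0.0, -1.0]]
ft_force: [-0.5, -0.6, -0.4]
grip_width: -0.0005
gripper_force: 0.0
```

```bash
python3 - <<'E'
from h import *
s=env.observe(); print(s["position"],s["ft_force"])
im=imaging.get_image("side"); a=cv2.resize(im["pixels"][160:290,190:340,::-1],(400,347),interpolation=2)
im=imaging.get_image("top"); b=cv2.resize(im["pixels"][140:250,270:397,::-1],(400,347),interpolation=2)
cv2.imwrite('pics/i.png',np.hstack([a,b]))
E
```

```text
[ 0.54005893 -0.16163997  0.13412418] [-0.47541184 -0.5782275  -0.40157426]
```

View pics/i.png

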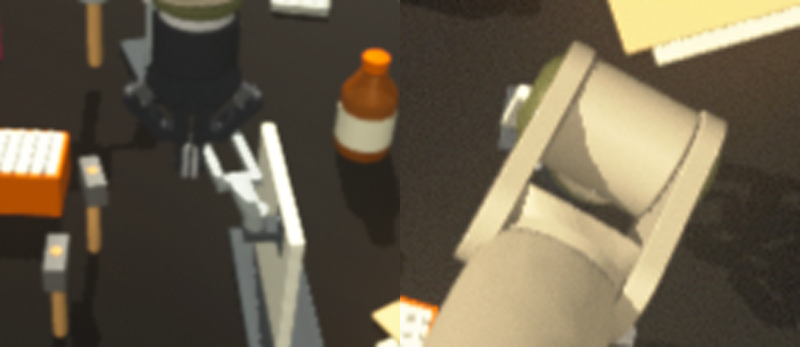

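The hook (left part, prongs at (230, 160)) is most of the way round and following the fingers at (190, 160). I'm pressing on in small steps until the force shows the end stop.

Emit:
jog_arm(plan="0 0 0 0.44 0.67 0 255;0 0 0 0.44 0.67 0 255;0 0 0 0 0.3 0 255;0 0 0 0 0 0 255;0 0 0 0 0 0 255")

```text
time_s: 16.47
position: [0.5577, -0.1565, 0.1341]
tool_rot: [[0.225, 0.974, -0.001], [0.974, -0.225, 0.001], [0.001, -0.001, -1.0]]
ft_force: [-2.5, 2.2, 0.2]
grip_width: -0.0001
gripper_force: 1.3
```

```bash
cat > hk.py <<'E'
from h import *
np.set_printoptions(precision=4,suppress=True)
for c in("side","top"):
    im=imaging.get_image(c); W=cloud(im); px=im["pixels"].astype(int)
    m=(im["depth"]>0)&(abs(W[...,2]-.147)<.008)&(W[...,1]>-.22)&(W[...,1]<-.07)&(W[...,0]>.47)&(W[...,0]<.605)&(px.min(-1)>90)
    # distance in front of panel face line: H + 24 mm along heading -9
    x=np.array([np.cos(np.radians(9)),-np.sin(np.radians(9))]); y=np.array([-x[1],x[0]]); P=W[m]; L=(P[:,:2]-[.578,-.2445])
    X=L@x; Y=L@y
    for k in range(20,130,12):
        q=X[(Y>k)&(Y<k+12)]; q=q[q<.03]
        if len(q)>1: print(c,k,len(q),'x min/max mm',q.min()*1000,q.max()*1000)
print(env.observe()["position"],env.observe()["ft_force"])
E
python3 hk.py
```

```text
[ 0.5576 -0.1567  0.1341] [-2.5331  1.0173  0.3524]
```

Emit:
jog_arm(plan="0 0 0 0 0.2 0 255;0 0 0 0 0.1 0 255;0 0 0 0 0 0 255")

```text
time_s: 16.82
position: [0.5582, -0.1567, 0.134]
tool_rot: [[0.225, 0.974, -0.007], [0.974, -0.225, 0.002], [0.001, -0.007, -1.0]]
ft_force: [-14.2, 4.5, 5.2]
grip_width: -0.0
gripper_force: 7.4
```

Emit:
jog_arm(plan="0 0 0 0 0.2 0 255;0 0 0 0 0 0 255;0 0 0 0 0 0 255")

```text
time_s: 17.07
position: [0.5585, -0.1567, 0.1339]
tool_rot: [[0.225, 0.974, -0.011], [0.974, -0.225, 0.003], [0.001, -0.011, -1.0]]
ft_force: [-23.4, 6.3, 9.6]
grip_width: -0.0004
gripper_force: 11.7
```

Emit:
jog_arm(plan="0 0 0 0 0.2 0 255;0 0 0 0 0 0 255;0 0 0 0 0 0 255")

```text
time_s: 17.32
position: [0.5587, -0.1567, 0.1339]
tool_rot: [[0.225, 0.974, -0.015], [0.974, -0.225, 0.005], [0.001, -0.016, -1.0]]
ft_force: [-31.1, 7.3, 15.6]
grip_width: -0.0003
gripper_force: 16.3
```

The end stop is reached (force rising with no motion). Backing off, lifting clear and checking everything.

Emit:
jog_arm(plan="0 0 0 0 -0.5 0 255;0 0 0 0 -0.8 0 255;0 0 0 0 -1.5 0 255;0 0 0 0 -2 0 255;0 0 0 0 0 -3 255;0 0 0 0 0 -4 255;0 0 0 0 0 -4 255;0 0 0 0 -4 0 255;0 0 0 0 -4 0 255;0 0 0 0 -4 0 255")

```text
time_s: 18.15
position: [0.4, -0.1207, 0.2447]
tool_rot: [[0.225, 0.974, 0.003], [0.974, -0.225, -0.002], [-0.001, 0.003, -1.0]]
ft_force: [0.6, -1.2, 0.2]
grip_width: 0.0
gripper_force: 0.0
```

Emit:
jog_arm(plan="0 0 0 -4 0 0 255;0 0 0 -4 0 0 255;0 0 0 -4 0 0 255;0 0 0 -4 0 0 255;0 0 0 -4 0 0 255;0 0 0 -4 0 0 255;0 0 0 0 0 0 255;0 0 0 0 0 0 255;0 0 0 0 0 0 255;0 0 0 0 0 0 255")

```text
time_s: 18.98
position: [0.3471, -0.3536, 0.2445]
tool_rot: [[0.224, 0.974, 0.0], [0.974, -0.224, -0.0], [-0.0, 0.0, -1.0]]
ft_force: [-0.4, -0.5, 0.4]
grip_width: -0.0001
gripper_force: 0.0
```

```bash
sed -i 's/>90/>60/' hk.py; python3 hk.py; python3 - <<'E'
from h import *
np.set_printoptions(precision=4,suppress=True)
im=imaging.get_image("side"); W=cloud(im)
P=W[(im["depth"]>0)&(abs(W[...,0]-.504)<.06)&(abs(W[...,1]-.205)<.06)&(W[...,2]>.168)&(W[...,2]<.2)]
print(cv2.minAreaRect((P[:,:2]*1000).astype(np.float32)),np.median(P[:,2]))
for c in("top","side"):
  if c=="top": im=imaging.get_image(c)
  else: im=imaging.get_image(c)
  for n in["hook_end","hook_hinge"]:
    for r in models.tip_of(c,n)[:2]: print(c,n,r["confidence"],at_z(im,*r["at"],.15))
  for n in["tip_box","tube_rack","beaker","bottle"]: 
    for r in models.tip_of(c,n)[:1]: print(c,n,at_z(im,*r["at"],0))
E
```

```text
[ 0.3472 -0.3536  0.2447] [ 0.6812 -1.1484  0.116 ]
((504.85601806640625, 201.00656127929688), (28.869714736938477, 64.54718017578125), 73.6521224975586) 0.17483116053716796
top hook_end 0.8 [ 0.5961 -0.1667  0.15  ]
top hook_end 0.65 [0.5049 0.1948 0.15  ]
top hook_hinge 0.8 [ 0.5695 -0.2438  0.15  ]
top tip_box [ 0.3841 -0.0007  0.    ]
top tube_rack [0.3289 0.3144 0.    ]
top beaker [ 0.3295 -0.3209  0.    ]
top bottle [ 0.807  -0.0054  0.    ]
side hook_end 0.87 [ 0.5975 -0.1479  0.15  ]
side hook_hinge 0.75 [ 0.5815 -0.2385  0.15  ]
side tip_box [0.3864 0.0041 0.    ]
side tube_rack [ 0.3875 -0.0036  0.    ]
side beaker [ 0.32   -0.3173  0.    ]
side bottle [0.8106 0.0173 0.    ]
```

```bash
sed -i 's/Y=L@y/Y=L@y*1000/' hk.py; python3 hk.py
```

```text
side 20 17 x min/max mm -7.4159800520216645 9.591931128903287
side 32 28 x min/max mm -18.028937084561093 10.773834446787195
side 44 70 x min/max mm -19.44794536368039 19.71184031680838
side 56 18 x min/max mm -19.069303858632402 17.81571906139173
side 68 16 x min/max mm -19.580961562421884 15.088918280475667
side 80 10 x min/max mm -18.90076134386301 14.412264070107735
side 92 12 x min/max mm -19.86267303174846 -12.086394763599513
side 104 9 x min/max mm -18.92280046178161 -13.011926549461924
side 116 8 x min/max mm -19.700941255727876 -12.273507563741836
top 20 17 x min/max mm -9.406024781653157 7.336862690962847
top 32 26 x min/max mm -9.741215510820384 6.536553894533317
top 44 54 x min/max mm -21.595886219074128 18.841102647246892
top 56 28 x min/max mm -22.09849267049146 17.27939322755028
top 68 21 x min/max mm -21.720200315808047 15.673380181802816
top 80 18 x min/max mm -22.080512483283613 13.92458310033731
top 92 14 x min/max mm -21.97231472514528 11.802874772025467
top 104 13 x min/max mm -22.157308621072932 -15.489648444711502
top 116 3 x min/max mm -21.80558796461179 -15.174740997096416
[ 0.3467 -0.3546  0.2443] [-0.5272 -0.1575  0.0191]
```

The hook's outer edge stays 20–22 mm from the hinge line along its whole length, so it lies parallel to the panel. The mallet hangs in the ring, and the other things are where they were.

```bash
python3 -c "
from h import *
print(job.close_job())"
```

```text
the job is handed in; nothing more can be done
None
```

The mallet was lowered into the ring and hangs there upright, released; the hook is folded flat against its panel, nothing else was disturbed, and I've handed the job in (no verdict came back).

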